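# Finish packing the microphones and hold the pairing dial

## Task

Finish the carton: stand the two loose microphones upright, foot down, in its two empty cells, one in each, and let go of them. Then pair the set: with the fingers press the bar of the pairing unit's sprung dial down past the first two clicks to the third and last, near the bottom of its travel, and finish while still holding it down there, because it springs back if let go. Do not knock any microphone over, and leave the packed ones and everything else on the bench where they are.

Things in the scene. Friction and masses are not known exactly. Their poses are not given: they have to be found in the camera images.
- mic_a: One of two loose microphones standing on the bench: 145 tall, orange foot disc 40 diameter x 12, aluminium handle 33 diameter, dark grille head 44 diameter, straight-sided from 92 to 132 above the foot, domed above; 0.22 to 0.37 kg. Origin: centre of underside, z up along it. Gripped across the head, about 113 above the foot, the fingers stay above the carton's rim.
- mic_b: The other loose microphone, identical to mic_a, also standing on the bench between carton and pairing unit.
- carton: Cardboard carton, fixed, 149 (x) x 221 (y) x 80 tall, floor, walls and full-height dividers 5 thick, folded-out flaps reach 25 outside. 2 cells along x by 3 along y, 67 square inside, centred at x +-36 and y -72, 0, +72. Four hold microphones, two are empty (they vary). Origin: centre of underside, axes square with the walls. Fingers closing along a cell's diagonal pass between neighbours.
- pad_a: White foam disc, 52 diameter x 3 thick, fixed at the centre of the floor of one empty cell; origin: centre of its underside, on the carton floor, 5 above the bench. A microphone set in the cell stands on it, foot 8 above the bench.
- pad_b: The same disc in the other empty cell.
- pairing_unit: Grey box 150 x 140 x 120 tall fixed to the bench, its front (own -x) towards the robot; origin centre of underside. Two steel cheeks on its front, 56 over their outsides, reaching 113 from the origin towards -x, 110 tall, carry a black dial wheel, 64 diameter, on a level axle along the unit's y; the wheel's top is 127 above the bench.
- dial_axle (a point): Fixed point at the middle of the dial's axle: 95 from the unit's origin towards its -x, 95 above the bench.
- press_bar (a point): The dial's press bar: round, black, 18 diameter, 56 long, level along the unit's y, on an arm 85 long from axle to bar centre towards the unit's -x, at rest 0.61 rad above level. The point is the bar centre, 144 above the bench at rest; it sinks on an arc about the axle to 71 at the third click (arm 0.29 rad below level). Nothing is under it: press from above with closed fingers.
- dial (a joint): Angle of the sprung dial, rad: 0 at rest, grows as the bar is pressed down. Three clicks, felt as dips in the force, at 0.30, 0.60 and 0.90; hard stop at 1.00 (bar centre 63 above the bench). Holding takes about 6 N at the bar at rest, 10 N at the third click; riding over into a click takes up to 20 N. No click holds it: let go, it springs back to 0.
- packed0: Microphone already packed in a cell, the same as mic_a, not to be disturbed; origin at its foot.
- packed1: Microphone already packed in a cell, the same as mic_a, not to be disturbed; origin at its foot.
- packed2: Microphone already packed in a cell, the same as mic_a, not to be disturbed; origin at its foot.
- packed3: Microphone already packed in a cell, the same as mic_a, not to be disturbed; origin at its foot.
- tape_roll: Bystander: brown tape roll lying flat, 104 diameter x 48, origin centre of underside.
- receiver: Bystander: black receiver box 75 x 60 x 27, lying between the two loose microphones, origin centre of underside.
- screwdriver: Bystander: screwdriver lying on the bench, left near the robot.
- mug: Bystander: white mug 80 diameter x 90, to the right near the robot, origin centre of underside.
- battery_pack: Bystander: flat clear pack of two cells, 60 x 32 x 16, origin centre of underside.
- charger: Bystander: white charger box 90 x 70 x 40, beyond the carton, origin centre of underside.
Not all that is in view belongs to the job. What is shaped like the mic_a but green is not meant.

How it is judged:
By the outcome, as a careful person would: the job done as asked, in the order asked, and still so for the second after the job is handed in, while the arm keeps its last pose, push and grip.
It also fails if it takes over 72 s, if anything falls off the work surface, if the arm or the gripper's body presses on something with over 40 N, if the wrist force passes 120 N, or if a joint passes its speed limit or range.

## Robot

A 6-joint arm with a two-finger parallel gripper is mounted at the origin on the work surface. World frame = base frame: x ahead of the robot, y to its left, z up, the work surface at z = 0. Lengths are in m, angles in rad, forces in N, time in s.
With the tool pointing down it reaches from about 0.4 to 0.925 m from the base axis. Payload 12.5 kg.
Tool frame: the origin (TCP) lies between the finger pads; the fingertips stand 19 mm ahead of it and the grasp point (between the pads) is the TCP; z points along the fingers, y is the line along which they close (so a half turn about z gives the same grasp; the last joint's range is limited). The gripper opens to 95 mm and grips with 3 to 60 N. Pads are 20 mm wide; open, the fingers measure 119 mm over their backs; the gripper's body (75 mm by 180 mm) begins 59 mm behind the grasp point.
Start: joints at [-1.446, 0.491, 1.559, -0, 1.092, -0.106], TCP at [0.143, -0.608, 0.234] pointing down, gripper open.
Joint ranges: [-3.1, 3.1], [-0.84, 2.19], [0.05, 2.79], [-1.13, 4.28], [0.06, 2.93], [-2.69, 2.69]. Speed limits (rad/s): [2.22, 2.22, 2.79, 3.14, 3.14, 3.14].

## Interface

Orientations are given as a unit quaternion [w, x, y, z].
In Python, from workcell import ctrl gives the robot as it stands.
- The arm moves only by the tool step_arm, never from a script. Its argument "increments" is one flat list of numbers, 7 for each row, row after row: the shift along the tool's x, y, z in cm, then the turn, a rotation vector about the tool's x, y, z in rad, then the closure, from 0 (fully open) to 1 (shut). In form: [tx, ty, tz, ax, ay, az, hand, tx, ty, tz, ax, ay, az, hand, ...]. A call has 1 to 10 rows; each row shifts and turns the commanded pose from where the row before left it, along the tool's axes as they then stand; what a row does not reach is not made up. A row lasts 1/10 s, in which the tool goes at most 50 mm and 8.59 degrees, less where a joint would pass 70% of its speed; a pose out of reach is approached as far as the arm can. A call with a gripper value outside its range is refused whole. The fingers move at their own pace and stop on an object; "grip_force" is the grip in N (left out, the last holds). Time passes only in rows, so rows that do not move let the fingers close. It gives the time, the measured TCP pose, the force, the opening and the grip force at its end, in the units of the state.
- ctrl.get_obs(): the state, without advancing time (a new reading comes with each control period).
- ctrl.camera(name): name is "scene" or "top" or "wrist"; returns a dict with "color" (400x640x3 uint8, blue, green, red), "fov_y" (degrees; the focal length in pixels is half the picture's height over the tangent of half this angle, whatever the lens; pixels are square), "cx", "cy" (the principal point, pixels), "k1" (the pictures are not rectified: a ray, as slopes to the right and down, at radius r is drawn at 1 + k1 r^2 times it, then the intrinsics apply), "R" (3x3) and "t" (3): a world point X has camera coordinates R X + t; the wrist camera has in their place "tool_from_camera" (4x4, takes a point from camera to tool coordinates, whose origin is the TCP and whose axes are the flange's). Camera axes: x right, y down, z forward; pixel columns grow to the right and rows downward; lengths in m; the calibration is good to about 2 mm. A picture is of the moment at which its call begins: read the wrist's pose just before it. There is no depth.
- ctrl.finish_job(): hands the job in; it is judged then, once.
The state is a dict: "t": time; "joints": joint angles; "joint_velocities": joint speeds; "tau": joint torques, N m; "position": TCP position; "tcp_rot": TCP orientation; "wrist_force": force on the tool from outside, world axes, zero at the start; "torque": the same for the moment, N m; "width": finger opening in m; "grip_force": force on a finger pad.
Only numpy, scipy, OpenCV 4.12 (cv2) and the standard library are available. Lean on these libraries where they do the work, as an engineer would, in place of code of your own. Each camera call takes 0.05 s, during which the arm holds its last target. There are 200 camera calls.

## Working session

There is one attempt and no reset: what is moved stays moved. The work goes in short steps, Python scripts to look and compute and a tool call to move; the robot and the scene stay as the last step left them, time stands still between calls to the robot, and variables do not carry over. Pictures are saved under pics/ and viewed, at most 10 in all, crops included, and the job is handed in when it is done.

Besides the shell and the picture viewer there is one more tool, called after ">>>" as a command line: name --argument value ..., lists and objects as JSON in quotes. step_arm: Moves the arm, as the interface text tells. Its arguments: {"type":"object","properties":{"increments":{"type":"array","items":{"type":"number"}},"grip_force":{"type":"number"}},"required":["increments"]}

```bash
mkdir -p pics; ls; python3 - <<'E'
from workcell import ctrl
import cv2,pickle
o=ctrl.get_obs();print({k:o[k] for k in('t','position','tcp_rot','joints','width')})
d={}
for n in('scene','top'):
    c=ctrl.camera(n);d[n]=c;cv2.imwrite(f'pics/{n}0.png',c['color']);print(n,{k:c[k] for k in c if k!='color'})
pickle.dump(d,open('cams.pkl','wb'))
E
```

```text
pics
{'t': 0.0, 'position': array([ 0.14296054, -0.60821281,  0.2330682 ]), 'tcp_rot': array([-5.36688278e-04,  9.93351331e-01,  1.15121000e-01,  6.62132427e-06]), 'joints': array([-1.44561874e+00,  4.91553250e-01,  1.55944205e+00,  2.67768697e-05,
        1.09167055e+00, -1.05588421e-01]), 'width': 0.09516539826755105}
scene {'fov_y': 48.02564382941472, 'cx': 327.82323738550446, 'cy': 193.93268800991436, 'k1': -0.0027374223246739364, 'R': array([[-0.68974115,  0.72384574,  0.01744966],
       [ 0.57441806,  0.56170766, -0.59542288],
       [-0.44079592, -0.40066426, -0.80322295]]), 't': array([ 0.3749974 , -0.24983151,  1.65936101])}
top {'fov_y': 53.20182685582618, 'cx': 326.18510393198204, 'cy': 199.55759524057203, 'k1': -0.05699124762393214, 'R': array([[-1.53870375e-03, -9.99927718e-01,  1.19243809e-02],
       [-9.91011388e-01, -7.03462067e-05, -1.33777516e-01],
       [ 1.33768686e-01, -1.20230413e-02, -9.90939648e-01]]), 't': array([0.00840204, 0.56709292, 1.15812479])}
```

View pics/scene0.png

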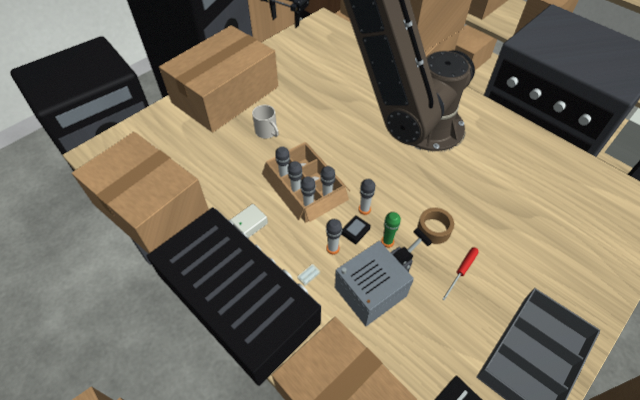

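View pics/top0.png

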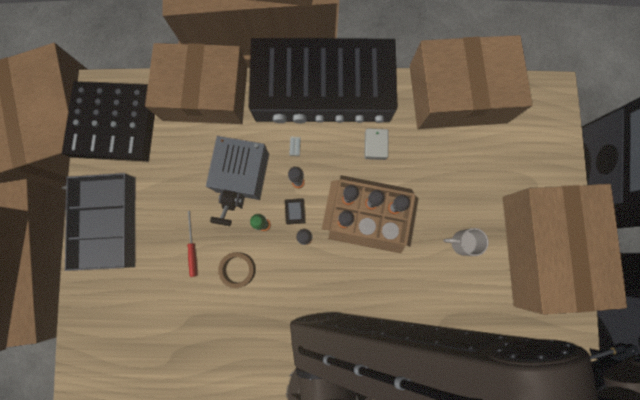

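The scene view shows the carton with four heads near (283–328,155–190), the loose mics at (368,195) and (334,235), and a green decoy at (391,228). In the top view the loose heads are at (295,175) and (304,237), the empty pads at (367,226) and (391,231), the press bar near (221,221) and the pairing unit near (238,167).

```bash
cat > h.py <<'E'
import numpy as np,cv2
from scipy.spatial.transform import Rotation as Ro
def K(c):
    f=c['color'].shape[0]/2/np.tan(np.radians(c['fov_y']/2));return f
def slopes(c,uv):
    d=(np.atleast_2d(uv).astype(float)-[c['cx'],c['cy']])/K(c);s=d.copy()
    for _ in range(20): s=d/(1+c['k1']*(s**2).sum(1,keepdims=True))
    return s
def Rt(c,o=None):
    if 'R' in c:return c['R'],c['t']
    T=c['tool_from_camera'];q=o['tcp_rot'];W=Ro.from_quat([*q[1:],q[0]]).as_matrix()
    Rw=W@T[:3,:3];C=W@T[:3,3]+o['position'];return Rw.T,-Rw.T@C
def plane(c,uv,z,o=None):
    R,t=Rt(c,o);s=slopes(c,uv);C=-R.T@t;D=np.c_[s,np.ones(len(s))]@R
    return C+D*((z-C[2])/D[:,2])[:,None]
def proj(c,X,o=None):
    R,t=Rt(c,o);p=np.atleast_2d(X)@R.T+t;s=p[:,:2]/p[:,2:];r=(s**2).sum(1,keepdims=True)
    return s*(1+c['k1']*r)*K(c)+[c['cx'],c['cy']]
def blobs(m,lo=15):
    n,l,st,ce=cv2.connectedComponentsWithStats(m.astype(np.uint8));return [(ce[i].round(1),st[i]) for i in range(1,n) if st[i,4]>=lo]
E
python3 - <<'E'
import pickle,cv2,numpy as np
from h import *
d=pickle.load(open('cams.pkl','rb'));c=d['top'];im=c['color']
x0,y0,x1,y1=190,125,430,290
hsv=cv2.cvtColor(im,cv2.COLOR_BGR2HSV)
roi=np.zeros(im.shape[:2],bool);roi[y0:y1,x0:x1]=1
for nm,m,z in(('dark',(hsv[...,2]<85)&roi,.12),('white',(hsv[...,1]<40)&(hsv[...,2]>140)&roi,.008),('green',(abs(hsv[...,0].astype(int)-65)<20)&(hsv[...,1]>120)&roi,.12),('orange',(hsv[...,0]<14)&(hsv[...,1]>150)&roi,.012)):
    for ce,st in blobs(m): print(nm,ce,st,plane(c,ce,z)[0].round(4))
cv2.imwrite('pics/topz.png',cv2.resize(im[y0:y1,x0:x1],None,fx=3.3,fy=3.3,interpolation=cv2.INTER_CUBIC))
s=d['scene']['color'][130:330,230:460]
cv2.imwrite('pics/scz.png',cv2.resize(s,None,fx=3,fy=3,interpolation=cv2.INTER_CUBIC))
E
```

```text
dark [424.3 126.2] [419 125  11   4  32] [ 0.7695 -0.2743  0.12  ]
dark [225.1 158.3] [222 145   7  27  55] [0.6739 0.295  0.12  ]
dark [230.5 158.4] [227 145   8  28  57] [0.6736 0.2796 0.12  ]
dark [240.8 192. ] [210 145  59  81 911] [0.5773 0.2476 0.12  ]
dark [235.8 158.6] [233 146   7  27  56] [0.673  0.2646 0.12  ]
dark [241.  159.5] [238 147   7  27  57] [0.6703 0.2497 0.12  ]
dark [246.1 160.9] [243 148   7  27  56] [0.6663 0.2352 0.12  ]
dark [295.8 175.2] [289 167  14  18 200] [0.6251 0.0943 0.12  ]
dark [376.  183.8] [341 176  71  17 186] [ 0.6007 -0.1311  0.12  ]
dark [350.8 192.4] [344 185  16  17 205] [ 0.5762 -0.0599  0.12  ]
dark [376.3 197.4] [369 189  16  18 220] [ 0.5621 -0.1312  0.12  ]
dark [401.1 202.1] [390 193  20  19 238] [ 0.5489 -0.2006  0.12  ]
dark [412.2 221.5] [408 197  10  49 111] [ 0.4944 -0.2303  0.12  ]
dark [294.8 211.4] [285 199  20  25 278] [0.5229 0.0961 0.12  ]
dark [346.2 217.6] [339 210  15  16 188] [ 0.5055 -0.0465  0.12  ]
dark [262.2 222.1] [255 214  13  16  98] [0.4931 0.1861 0.12  ]
dark [304.  236.2] [297 229  15  15 176] [0.4542 0.0702 0.12  ]
dark [252.  266.7] [246 255   9  26  46] [0.3711 0.2118 0.12  ]
dark [225.9 272. ] [223 259  11  24  69] [0.3566 0.2829 0.12  ]
white [376.  142.5] [365 129  23  28 610] [ 0.7521 -0.1492  0.008 ]
white [293.8 144.9] [289 137  11  18 130] [0.7438 0.1087 0.008 ]
white [366.8 225.8] [359 218  16  16 202] [ 0.4904 -0.1162  0.008 ]
white [389.9 230.4] [382 223  16  16 199] [ 0.4762 -0.1866  0.008 ]
orange [191.4 261. ] [190 244   5  32 114] [0.384  0.4137 0.012 ]
```

View pics/topz.png

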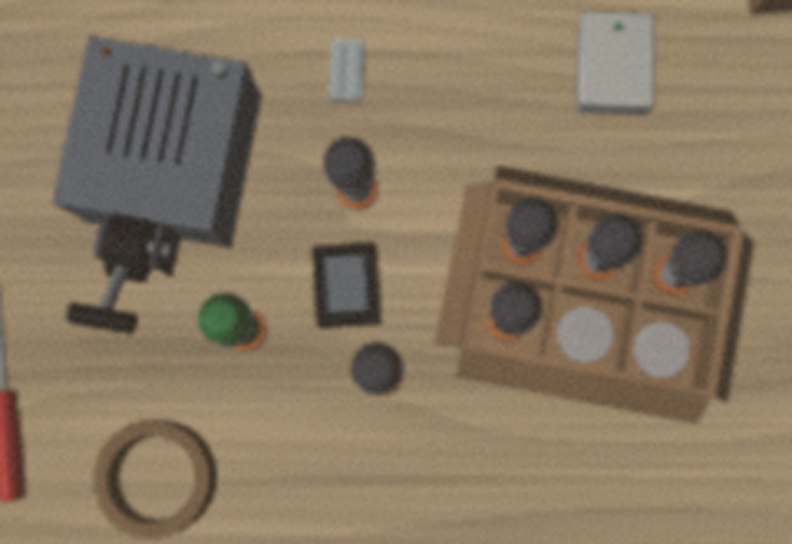

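View pics/scz.png

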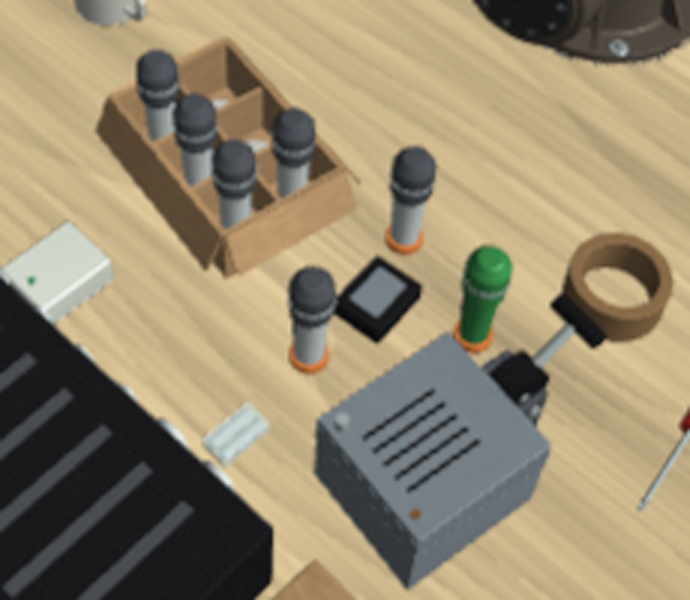

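The zoomed top view shows the carton turned about −0.2 rad. Its two empty cells are in the near row, with pads at x≈0.490/0.476 and y≈−0.116/−0.187. The scene crop confirms that the loose mics are standing and that the green one is beside the unit. Next I turn the tool onto the cell diagonal and move over the carton.

>>> step_arm --increments '[0,0,0,0,0,-0.118,0,0,0,0,0,0,-0.118,0,0,0,0,0,0,-0.118,0,4.4,-1.55,-0.6,0,0,0,0,4.4,-1.55,-0.6,0,0,0,0,4.4,-1.55,-0.6,0,0,0,0,4.4,-1.55,-0.6,0,0,0,0,4.4,-1.55,-0.6,0,0,0,0,4.4,-1.55,-0.6,0,0,0,0,4.4,-1.55,-0.6,0,0,0,0]'

```text
t: 1.1
position: [0.3406, -0.3462, 0.2758]
tcp_rot: [-0.0, 0.958, 0.288, -0.0]
wrist_force: [0.3, -0.8, -0.7]
width: 0.0951
grip_force: 0.0
```

>>> step_arm --increments '[4.4,-1.55,-0.6,0,0,0,0,4.4,-1.55,-0.6,0,0,0,0,4.4,-1.55,-0.6,0,0,0,0,4.4,-1.55,-0.6,0,0,0,0,0,0,0,0,0,0,0,0,0,0,0,0,0,0]'

```text
t: 1.7
position: [0.4527, -0.1983, 0.2994]
tcp_rot: [-0.0, 0.957, 0.289, -0.0]
wrist_force: [-0.4, -0.3, 0.6]
width: 0.095
grip_force: 0.0
```

```bash
cat >> h.py <<'E'
def yaw(o):
    q=o['tcp_rot'];W=Ro.from_quat([*q[1:],q[0]]).as_matrix();return W
def inc(o,T): return (yaw(o).T@(np.array(T)-o['position'])*100).round(2)
E
cat > look.py <<'E'
import sys,pickle
from workcell import ctrl
from h import *
def look(n):
    o=ctrl.get_obs();c=ctrl.camera('wrist');cv2.imwrite(f'pics/{n}.png',c['color']);pickle.dump((c,o),open(n+'.pkl','wb'));return c,o
if __name__=='__main__':
    c,o=look(sys.argv[1]);print(o['t'],o['position'].round(4),yaw(o).round(3).tolist(),c['tool_from_camera'].round(3).tolist(),c['fov_y'])
    for n,X in dict(padA=(.4904,-.1162,.008),padB=(.4762,-.1866,.008),micA=(.4542,.0702,.12),micB=(.6251,.0943,.12)).items(): print(n,proj(c,X,o).round(0),inc(o,X))
E
python3 look.py w1
```

```text
1.7 [ 0.4527 -0.1983  0.2994] [[0.832, 0.554, -0.0], [0.554, -0.832, -0.0], [-0.0, -0.0, -1.0]] [[0.0, -0.955, -0.296, 0.086], [1.0, 0.0, 0.0, -0.0], [-0.0, -0.296, 0.955, -0.152], [0.0, 0.0, 0.0, 1.0]] 69.36854518623987
padA [[288. 119.]] [ 7.7  -4.74 29.14]
padB [[322. 154.]] [ 2.61  0.34 29.14]
micA [[112.  52.]] [ 15.01 -22.26  17.94]
micB [[ 163. -126.]] [ 30.57 -14.8   17.93]
```

View pics/w1.png

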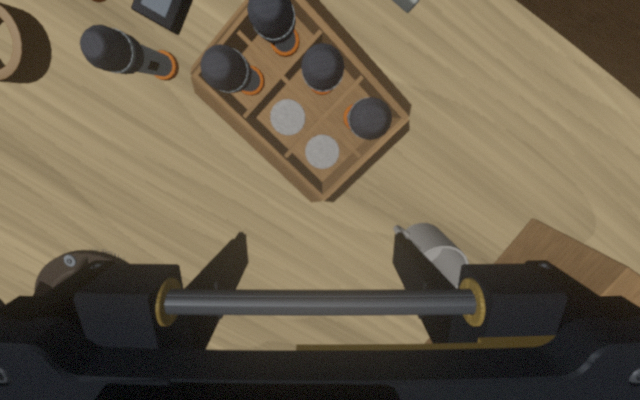

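The wrist view shows the pads at (288,118) and (322,152), matching the top-view prediction. Mic A's head is near (108,49). Next I move beside mic A for a refined look.

>>> step_arm --increments '[1.6,-4.45,0,0,0,0,0,1.6,-4.45,0,0,0,0,0,1.6,-4.45,0,0,0,0,0,1.6,-4.45,0,0,0,0,0,1.6,-4.45,0,0,0,0,0,0,0,0,0,0,0,0,0,0,0,0,0,0,0]'

```text
t: 2.45
position: [0.3961, 0.0303, 0.2996]
tcp_rot: [0.0, 0.957, 0.289, 0.0]
wrist_force: [0.4, -0.6, 0.0]
width: 0.0951
grip_force: 0.0
```

```bash
python3 - <<'E'
import pickle
from look import look
from h import *
c1,o1=pickle.load(open('w1.pkl','rb'))
c,o=look('w2');print(o['t'],o['position'])
for nm,(c,o) in dict(w1=(c1,o1),w2=(c,o)).items():
    im=c['color'];hsv=cv2.cvtColor(im,cv2.COLOR_BGR2HSV)
    top=np.zeros(im.shape[:2],bool);top[:235]=1
    for k,m,z in(('dark',(hsv[...,2]<85)&top,.12),('white',(hsv[...,1]<45)&(hsv[...,2]>140)&top,.008),('orange',(hsv[...,0]<14)&(hsv[...,1]>150)&top,.01)):
        for ce,st in blobs(m,60): print(nm,k,ce,st,plane(c,ce,z,o)[0].round(4))
    print(proj(c,[(.4542,.0702,.12),(.6251,.0943,.12)],o).round(1))
E
```

```text
2.45 [0.3961112  0.03030045 0.29961903]
w1 dark [166.4  14. ] [132   0  60  34 954] [0.5191 0.0356 0.12  ]
w1 dark [248.4  47.4] [ 200    0  108  115 4625] [ 0.5375 -0.0515  0.12  ]
w1 dark [358.   51.5] [ 307    0  103  112 1090] [ 0.5975 -0.1491  0.12  ]
w1 dark [598.7  31.8] [ 517    0  123   98 5938] [ 0.7618 -0.3494  0.12  ]
w1 dark [29.8 47.7] [   0    3   51   80 2023] [0.4097 0.152  0.12  ]
w1 dark [120.9  52.3] [  81   25   90   50 2781] [0.4598 0.0615 0.12  ]
w1 dark [320.5  65.2] [ 285   34   64   57 1829] [ 0.5646 -0.1239  0.12  ]
w1 dark [266.6 119. ] [246  80  41  75 646] [ 0.4858 -0.1047  0.12  ]
w1 dark [370.7 117.7] [ 349   95   45   45 1408] [ 0.5508 -0.1999  0.12  ]
w1 dark [369.7 162.1] [328 123  81  78 591] [ 0.5104 -0.2283  0.12  ]
w1 dark [305.1 171.7] [287 155  35  37 314] [ 0.4596 -0.1724  0.12  ]
w1 white [287.2 116.7] [271  99  34  36 957] [ 0.4925 -0.1131  0.008 ]
w1 white [321.6 151.3] [305 135  34  34 877] [ 0.4783 -0.1837  0.008 ]
[[ 111.6   52.4]
 [ 163.1 -125.8]]
w2 dark [93.1 30.1] [ 82   0  22  62 368] [0.4077 0.3248 0.12  ]
w2 dark [248.3  30.9] [ 
[... 658 characters left out ...]
3  -0.1039  0.12  ]
w2 dark [430.8 145.6] [ 409  126   44   40 1332] [ 0.508 -0.047  0.12 ]
w2 dark [519.6 146.6] [ 497  127   46   40 1444] [ 0.5657 -0.1344  0.12  ]
w2 dark [406.1 141.7] [400 128  16  26  75] [ 0.4956 -0.0206  0.12  ]
w2 dark [527.  180.1] [518 166  27  34 314] [ 0.5422 -0.1707  0.12  ]
w2 dark [552.5 189.9] [ 530  171   46   38 1194] [ 0.5517 -0.2067  0.12  ]
w2 white [572.2  30.7] [ 521    0   95   74 3756] [ 0.7626 -0.1554  0.008 ]
w2 white [432.3 175.1] [416 162  32  25 486] [ 0.4876 -0.1208  0.008 ]
w2 white [463. 206.] [448 193  27  24 323] [ 0.4763 -0.1963  0.008 ]
w2 orange [85.1 28.8] [  69    0   35   62 1275] [0.3833 0.4173 0.01  ]
[[319.2 127.2]
 [394.8 -34. ]]
```

View pics/w2.png

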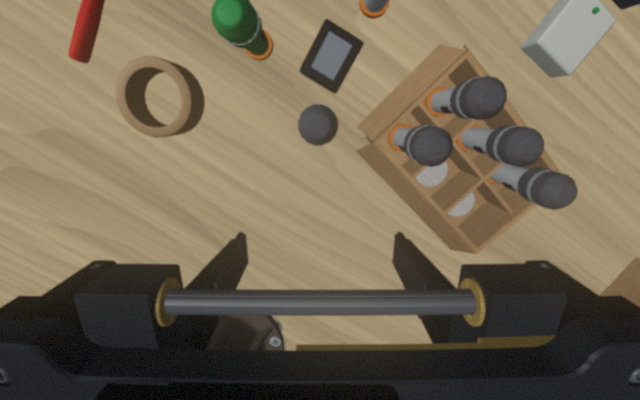

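In the wrist view mic A is nearly end-on, its head centred at (318,125), which puts it at about (0.4565,0.071). Next I grasp it.

>>> step_arm --increments '[3.65,0,0,0,0,0,0,3.65,0,0,0,0,0,0,0,0,0,0,0,0,0,0,0,4.5,0,0,0,0,0,0,4.5,0,0,0,0,0,0,4.5,0,0,0,0,0,0,3,0,0,0,0,0,0,2.15,0,0,0,0,0,0,0,0,0,0,0,0,0,0,0,0,0,0]'

```text
t: 3.5
position: [0.4574, 0.0696, 0.1134]
tcp_rot: [-0.0, 0.958, 0.287, -0.0]
wrist_force: [0.3, 0.2, 0.1]
width: 0.0955
grip_force: 0.0
```

>>> step_arm --increments '[0,0,0,0,0,0,0.6,0,0,0,0,0,0,0.6,0,0,0,0,0,0,0.6,0,0,0,0,0,0,0.6,0,0,0,0,0,0,0.6,0,0,0,0,0,0,0.6,0,0,0,0,0,0,0.6,0,0,0,0,0,0,0.6]' --grip_force 20

```text
t: 4.3
position: [0.4571, 0.071, 0.1131]
tcp_rot: [-0.0, 0.958, 0.288, -0.0]
wrist_force: [-0.7, 1.6, 1.3]
width: 0.044
grip_force: 19.9
```

>>> step_arm --increments '[0,0,-2,0,0,0,0.6,0,0,-4,0,0,0,0.6,0,0,-4,0,0,0,0.6,0,0,-4,0,0,0,0.6,0,0,-3,0,0,0,0.6,-0.75,1.75,0,0,0,0,0.6,-1.5,3.5,0,0,0,0,0.6,-1.5,3.5,0,0,0,0,0.6,-1.5,3.5,0,0,0,0,0.6,-1.5,3.5,0,0,0,0,0.6]'

```text
t: 5.3
position: [0.4876, -0.0991, 0.2828]
tcp_rot: [-0.0, 0.958, 0.288, -0.0]
wrist_force: [1.1, -0.3, -3.7]
width: 0.0434
grip_force: 20.0
```

>>> step_arm --increments '[-0.7,1.6,0,0,0,0,0.6,0,0,0,0,0,0,0.6,0,0,0,0,0,0,0.6]'

```text
t: 5.6
position: [0.4904, -0.1147, 0.2826]
tcp_rot: [-0.0, 0.958, 0.288, -0.0]
wrist_force: [1.0, 0.9, -3.4]
width: 0.0435
grip_force: 20.0
```

```bash
python3 - <<'E'
import pickle
from workcell import ctrl
from look import look
from h import *
c,o=look('w3');print(o['t'],o['position'],inc(o,(.4915,-.1147,.122)),o['width'])
t=ctrl.camera('top');im=np.hstack([cv2.resize(c['color'][:300,100:540],(586,400)),])
cv2.imwrite('pics/m3.png',im)
E
```

```text
5.6 [ 0.49043908 -0.11474485  0.28260529] [ 0.1   0.07 16.06] 0.04349225123393479
```

View pics/m3.png

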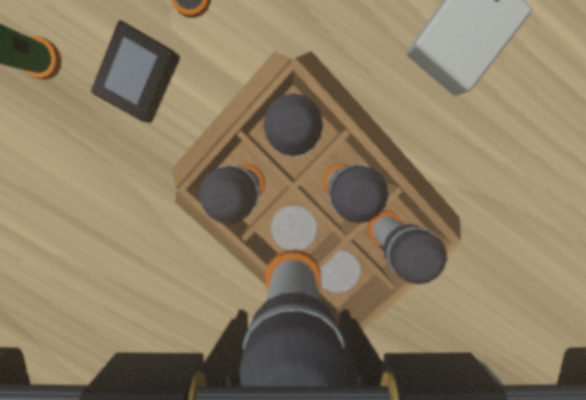

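The mic is held upright over the carton, with pad A at about (320,171) in the raw image, in line with the tool. I'll check the offset along tool x before lowering.

```bash
python3 - <<'E'
import pickle
from h import *
c,o=pickle.load(open('w3.pkl','rb'))
hsv=cv2.cvtColor(c['color'],cv2.COLOR_BGR2HSV);m=(hsv[...,1]<45)&(hsv[...,2]>140);m[:140]=0;m[230:]=0;m[:,:290]=0;m[:,390:]=0
for ce,st in blobs(m,60):
    print(ce,st)
    for z in (.008,): print(plane(c,ce,z,o).round(4),inc(o,(*plane(c,ce,z,o)[0,:2],.121)))
E
```

```text
[320.4 170.6] [304 154  34  33 902]
[[ 0.4927 -0.1132  0.008 ]] [ 0.28  0.02 16.16]
[355.3 204.1] [341 188  30  31 694]
[[ 0.4787 -0.1874  0.008 ]] [-4.98  5.43 16.16]
```

>>> step_arm --increments '[0.2,0,2,0,0,0,0.6,0,0,3,0,0,0,0.6,0,0,3,0,0,0,0.6,0,0,2.5,0,0,0,0.6,0,0,2.5,0,0,0,0.6,0,0,1.5,0,0,0,0.6,0,0,0.8,0,0,0,0.6,0,0,0.5,0,0,0,0.6,0,0,0.3,0,0,0,0.6,0,0,0,0,0,0,0.6]'

```text
t: 6.7
position: [0.4927, -0.1137, 0.1224]
tcp_rot: [0.0, 0.958, 0.288, 0.0]
wrist_force: [0.1, 0.3, -3.2]
width: 0.0438
grip_force: 20.0
```

>>> step_arm --increments '[0,0,0.12,0,0,0,0.6,0,0,0,0,0,0,0.6,0,0,0,0,0,0,0.5,0,0,0,0,0,0,0.4,0,0,0,0,0,0,0.3,0,0,0,0,0,0,0.2,0,0,0,0,0,0,0.2]'

```text
t: 7.4
position: [0.4926, -0.1138, 0.121]
tcp_rot: [0.0, 0.958, 0.288, 0.0]
wrist_force: [-0.8, 0.1, -0.4]
width: 0.0732
grip_force: 0.0
```

>>> step_arm --increments '[0,0,-1,0,0,0,0.2,0,0,-3,0,0,0,0.2,0,0,-4.5,0,0,0,0.2,0,0,-4.5,0,0,0,0.2,0,0,-4,0,0,0,0,0,0,0,0,0,0,0]'

```text
t: 8.0
position: [0.4938, -0.1142, 0.2966]
tcp_rot: [0.003, 0.958, 0.288, 0.004]
wrist_force: [-0.0, 0.2, 0.6]
width: 0.0871
grip_force: 0.0
```

```bash
python3 - <<'E'
from workcell import ctrl
from h import *
o=ctrl.get_obs();print(o['position'],o['width'],inc(o,(.6251,.0943,.29)))
E
```

```text
[ 0.49380014 -0.11418362  0.29661498] 0.08711079223429541 [ 22.45 -10.14   0.71]
```

>>> step_arm --increments '[3.85,-2.53,0,0,0,0,0,3.85,-2.53,0,0,0,0,0,3.85,-2.53,0,0,0,0,0,3.85,-2.53,0,0,0,0,0,0,0,0,0,0,0,0,0,0,0,0,0,0,0]'

```text
t: 8.6
position: [0.5648, 0.0564, 0.2903]
tcp_rot: [-0.0, 0.957, 0.289, -0.001]
wrist_force: [-1.4, -0.1, -0.2]
width: 0.0949
grip_force: 0.0
```

```bash
python3 - <<'E'
from look import look
from h import *
c,o=look('w4');print(o['t'],o['position'],proj(c,(.6251,.0943,.12),o))
hsv=cv2.cvtColor(c['color'],cv2.COLOR_BGR2HSV);m=(hsv[...,2]<85);m[215:]=0
for ce,st in blobs(m,300):
    e=st[:2]+(st[2:4]-1)/2;print(ce,st,e,plane(c,[ce,e],.13,o).round(4).tolist())
E
```

```text
8.6 [0.56477259 0.05641132 0.290348  ] [[322.1153502  126.72994557]]
[256.4  55.1] [ 203    0   98  106 3249] [251.5  52.5] [[0.6471, 0.1872, 0.13], [0.6465, 0.1925, 0.13]]
[562.8  50.9] [  419     0   221   128 17266] [529.   63.5] [[0.8245, -0.0651, 0.13], [0.7951, -0.0443, 0.13]]
[124.7  96.6] [  57   46  133  123 3800] [123. 107.] [[0.5383, 0.2834, 0.13], [0.5276, 0.2808, 0.13]]
[327.2 123. ] [306 102  36  40 616] [323.5 121.5] [[0.6316, 0.0923, 0.13], [0.6307, 0.0964, 0.13]]
[282.7 167.2] [ 255  139   56   61 1098] [282.5 169. ] [[0.5659, 0.1066, 0.13], [0.5641, 0.1057, 0.13]]
[199.2 165.5] [ 176  148   48   43 1102] [199.5 169. ] [[0.5167, 0.1843, 0.13], [0.5134, 0.1822, 0.13]]
[150.7 189.9] [119 170  50  45 848] [143.5 192. ] [[0.4609, 0.2184, 0.13], [0.4539, 0.2244, 0.13]]
[626.8 185.5] [606 174  34  32 362] [622.5 189.5] [[0.7711, -0.237, 0.13], [0.7648, -0.2363, 0.13]]
[106.4 201.3] [ 95 185  27  30 568] [108.  199.5] [[0.4189, 0.257, 0.13], [0.422, 0.2562, 0.13]]
```

View pics/w4.png

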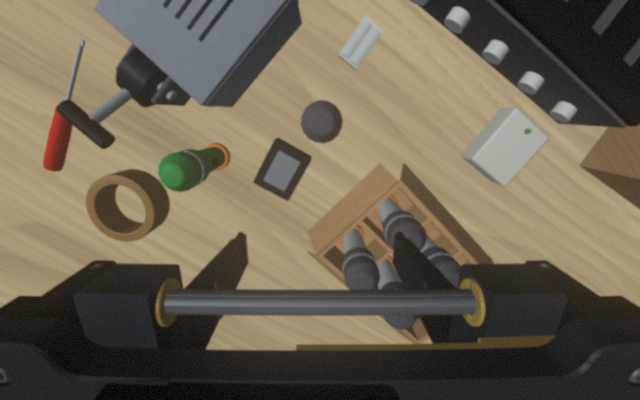

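Mic B is nearly end-on at (321,121), about (0.629,0.0965). The press bar shows at (85,125). Next I grasp mic B.

>>> step_arm --increments '[3.75,0.1,0,0,0,0,0,3.75,0.1,0,0,0,0,0,0,0,0,0,0,0,0,0,0,4.5,0,0,0,0,0,0,4.5,0,0,0,0,0,0,4.2,0,0,0,0,0,0,3,0,0,0,0,0,0,1.5,0,0,0,0,0,0,0,0,0,0,0,0,0,0,0,0,0,0]'

```text
t: 9.65
position: [0.6292, 0.0947, 0.1153]
tcp_rot: [0.0, 0.958, 0.288, 0.001]
wrist_force: [-0.9, -0.9, 1.1]
width: 0.0952
grip_force: 0.0
```

>>> step_arm --increments '[0,0,0,0,0,0,0.6,0,0,0,0,0,0,0.6,0,0,0,0,0,0,0.6,0,0,0,0,0,0,0.6,0,0,0,0,0,0,0.6,0,0,0,0,0,0,0.6,0,0,0,0,0,0,0.6,0,0,0,0,0,0,0.6]' --grip_force 20

```text
t: 10.45
position: [0.6287, 0.0954, 0.1138]
tcp_rot: [-0.0, 0.958, 0.288, -0.0]
wrist_force: [-0.1, 0.4, 0.2]
width: 0.0438
grip_force: 20.0
```

```bash
python3 - <<'E'
from workcell import ctrl
from h import *
o=ctrl.get_obs();print(o['position'],o['width'],inc(o,(.4785,-.1852,.287)))
E
```

```text
[0.6286569  0.09538448 0.11384523] 0.04381215318908403 [-28.01  15.11 -17.31]
```

>>> step_arm --increments '[0,0,-2,0,0,0,0.6,0,0,-4,0,0,0,0.6,0,0,-4,0,0,0,0.6,0,0,-4,0,0,0,0.6,0,0,-3.5,0,0,0,0.6,-2,1.08,0,0,0,0,0.6,-4,2.16,0,0,0,0,0.6,-4,2.16,0,0,0,0,0.6,-4,2.16,0,0,0,0,0.6,-4,2.16,0,0,0,0,0.6]'

```text
t: 11.45
position: [0.531, -0.0863, 0.2886]
tcp_rot: [-0.0, 0.957, 0.288, -0.0]
wrist_force: [0.7, -1.1, -3.0]
width: 0.0439
grip_force: 20.0
```

>>> step_arm --increments '[-4,2.16,0,0,0,0,0.6,-4,2.16,0,0,0,0,0.6,-2,1.06,0,0,0,0,0.6,0,0,0,0,0,0,0.6,0,0,0,0,0,0,0.6]'

```text
t: 11.95
position: [0.4785, -0.1852, 0.2888]
tcp_rot: [-0.0, 0.958, 0.288, -0.0]
wrist_force: [0.0, -0.2, -2.8]
width: 0.0438
grip_force: 20.0
```

```bash
python3 - <<'E'
from look import look
from h import *
c,o=look('w5');print(o['t'],o['position'],o['width'],inc(o,(.4785,-.1852,.1218)))
hsv=cv2.cvtColor(c['color'],cv2.COLOR_BGR2HSV);m=(hsv[...,1]<45)&(hsv[...,2]>140);m[:140]=0;m[230:]=0;m[:,:270]=0;m[:,390:]=0
for ce,st in blobs(m,60):
    p=plane(c,ce,.008,o)[0];print(ce,st,p,inc(o,(*p[:2],.1218)))
print(proj(c,[(.4785,-.1852,.008)],o))
cv2.imwrite('pics/m5.png',c['color'][:300,100:540])
E
```

```text
11.95 [ 0.47845796 -0.18518564  0.28875625] 0.04383580899898322 [0.00e+00 1.00e-02 1.67e+01]
[319.6 170.3] [303 155  34  31 842] [ 0.47967834 -0.18314254  0.008     ] [ 0.21 -0.1  16.7 ]
[[320.30257808 171.67485939]]
```

View pics/m5.png

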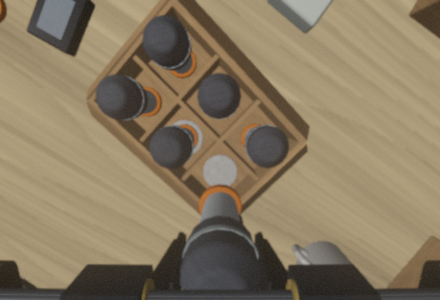

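Mic A is standing on its pad, and pad B is at (320,170) in line with the tool. Next I lower mic B.

>>> step_arm --increments '[0.1,0,2,0,0,0,0.6,0,0,3,0,0,0,0.6,0,0,3,0,0,0,0.6,0,0,3,0,0,0,0.6,0,0,2.5,0,0,0,0.6,0,0,1.5,0,0,0,0.6,0,0,0.8,0,0,0,0.6,0,0,0.5,0,0,0,0.6,0,0,0.4,0,0,0,0.6,0,0,0,0,0,0,0.6]'

```text
t: 13.0
position: [0.4797, -0.1845, 0.1222]
tcp_rot: [0.0, 0.958, 0.288, 0.0]
wrist_force: [0.6, 0.2, -2.1]
width: 0.0437
grip_force: 20.0
```

>>> step_arm --increments '[0,0,0,0,0,0,0.6,0,0,0,0,0,0,0.6]'

```text
t: 13.2
position: [0.4796, -0.1847, 0.1224]
tcp_rot: [0.0, 0.958, 0.288, 0.0]
wrist_force: [0.3, -0.9, -3.4]
width: 0.0441
grip_force: 20.0
```

Release and rise, keeping the yaw; then measure the bar.

>>> step_arm --increments '[0,0,0.08,0,0,0,0.6,0,0,0,0,0,0,0.6,0,0,0,0,0,0,0.5,0,0,0,0,0,0,0.4,0,0,0,0,0,0,0.3,0,0,0,0,0,0,0.2,0,0,0,0,0,0,0.2]'

```text
t: 13.9
position: [0.4794, -0.1846, 0.1211]
tcp_rot: [0.0, 0.958, 0.288, -0.0]
wrist_force: [0.1, 1.1, -0.9]
width: 0.073
grip_force: 0.0
```

>>> step_arm --increments '[0,0,-1,0,0,0,0.2,0,0,-3,0,0,0,0.2,0,0,-4.5,0,0,0,0.2,0,0,-4.5,0,0,0,0.2,0,0,-4,0,0,0,1,0,0,0,0,0,0,1]'

```text
t: 14.5
position: [0.4806, -0.1851, 0.2969]
tcp_rot: [0.003, 0.958, 0.288, 0.003]
wrist_force: [0.4, 0.1, -1.0]
width: 0.0651
grip_force: 0.0
```

```bash
python3 - <<'E'
import pickle
from workcell import ctrl
from h import *
d=pickle.load(open('cams.pkl','rb'));c4,o4=pickle.load(open('w4.pkl','rb'));c=d['top']
# bar: dark blob in w4 near (85,125) and top (220,221)
def bar(c,o,roi,z,thr):
    v=c['color'].max(2);m=np.zeros(v.shape,np.uint8);x0,y0,x1,y1=roi;m[y0:y1,x0:x1]=v[y0:y1,x0:x1]<thr
    m=cv2.morphologyEx(m,cv2.MORPH_OPEN,np.ones((5,5),np.uint8))
    n,l,st,ce=cv2.connectedComponentsWithStats(m);i=1+st[1:,4].argmax();ys,xs=np.where(l==i)
    r=cv2.minAreaRect(np.c_[xs,ys].astype(np.float32));b=cv2.boxPoints(r);print('bar',ce[i],r);P=plane(c,[r[0],*b],z,o);print(P[:,:2].round(4).tolist());return r[0]
a=bar(c,None,(205,210,240,230),.146,70);b=bar(c4,o4,(50,92,120,155),.146,70)
# grey unit top
v=cv2.cvtColor(c['color'],cv2.COLOR_BGR2HSV)
uv=np.array([[90,36],[246,62],[217,228],[56,203]])/3.3+[190,125]
P=plane(c,uv,.12);print('unit top corners (eye)',P[:,:2].round(4).tolist(),P[:,:2].mean(0))
o=ctrl.get_obs();print(o['t'],o['position'],o['width'])
E
```

```text
bar [221.03488372 221.03488372] ((220.989990234375, 221.0699920654297), (16.68772315979004, 4.949747562408447), 8.130102157592773)
[[0.4938, 0.294], [0.4903, 0.3173], [0.5036, 0.3159], [0.4972, 0.2707], [0.484, 0.2722]]
bar [ 85.00812183 123.47715736] ((85.20375061035156, 123.58926391601562), (64.56166076660156, 17.6600399017334), 37.69424057006836)
[[0.4964, 0.2992], [0.4905, 0.3321], [0.5098, 0.3268], [0.5023, 0.2665], [0.4824, 0.2709]]
unit top corners (eye) [[0.7395, 0.3198], [0.716, 0.184], [0.5714, 0.2056], [0.5929, 0.3433]] [0.65496918 0.26320205]
14.5 [ 0.48061974 -0.1851421   0.29686732] 0.06505177718433158
```

>>> step_arm --increments '[0,0,0,0,0,-0.138,1,0,0,0,0,0,-0.138,1,0,0,0,0,0,-0.138,1,0,0,0,0,0,-0.138,1,0,0,0,0,0,-0.138,1,0,0,0,0,0,-0.14,1,0,0,0,0,0,0,1]'

```text
t: 15.2
position: [0.4792, -0.1844, 0.2909]
tcp_rot: [-0.0, 0.759, 0.651, -0.0]
wrist_force: [0.8, -0.3, -0.0]
width: 0.0095
grip_force: 0.0
```

>>> step_arm --increments '[4.5,-0.6,0,0,0,0,1,4.5,-0.6,0,0,0,0,1,4.5,-0.6,0,0,0,0,1,4.5,-0.6,0,0,0,0,1,4.5,-0.6,0,0,0,0,1,4.5,-0.6,0,0,0,0,1,4.5,-0.6,0,0,0,0,1,0,0,0,0,0,0,1,0,0,0,0,0,0,1]'

```text
t: 16.1
position: [0.4865, 0.1339, 0.2909]
tcp_rot: [-0.0, 0.76, 0.65, -0.0]
wrist_force: [-0.9, -1.2, -0.1]
width: 0.0006
grip_force: 0.0
```

```bash
python3 - <<'E'
import pickle
from look import look
from h import *
c,o=look('w6');print(o['t'],o['position'],o['width'],yaw(o).round(3).tolist(),proj(c,[(.495,.2955,.144)],o),inc(o,(.492,.296,.25)))
cv2.imwrite('pics/m6.png',c['color'][:300])
E
```

```text
16.1 [0.48653068 0.1338991  0.29086365] 0.0006346062792189728 [[0.156, 0.988, -0.0], [0.988, -0.156, -0.0], [-0.0, -0.0, -1.0]] [[300.69391241  28.53274792]] [16.1  -1.99  4.08]
```

View pics/m6.png

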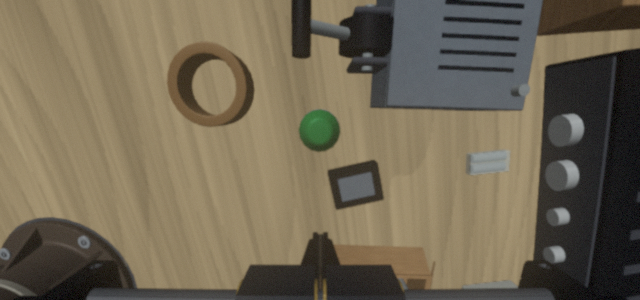

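The wrist view shows the unit square to the tool. The bar is centred at about (301,29), matching my projection. Next I move above it.

>>> step_arm --increments '[4,-0.5,0,0,0,0,1,4,-0.5,1,0,0,0,1,4,-0.5,1,0,0,0,1,4,-0.5,2,0,0,0,1,0,0,2,0,0,0,1,0,0,2,0,0,0,1,0,0,0,0,0,0,1]'

```text
t: 16.85
position: [0.4916, 0.2927, 0.2088]
tcp_rot: [-0.001, 0.761, 0.649, -0.002]
wrist_force: [-0.4, 0.1, 0.0]
width: 0.0003
grip_force: 0.0
```

```bash
python3 - <<'E'
from workcell import ctrl
from h import *
o=ctrl.get_obs();print(o['t'],o['position'],o['wrist_force'])
u=np.array([-.988,.155]);B=np.array([.495,.2955]);A=B-u*.0697
for q in(0,.3,.6,.9,.95):
    a=.61-q;P=A+u*.085*np.cos(a);z=.095+.085*np.sin(a)+.009+.019;print(q,P.round(4),round(z,4),inc(o,(*P,z)))
E
```

```text
16.85 [0.49156188 0.2926789  0.20880312] [-0.38843166  0.09239365  0.00736752]
0 [0.495  0.2955] 0.1717 [0.34 0.31 3.71]
0.3 [0.4839 0.2972] 0.1489 [ 0.35 -0.81  5.99]
0.6 [0.4799 0.2979] 0.1238 [ 0.35 -1.2   8.5 ]
0.9 [0.4834 0.2973] 0.0987 [ 0.36 -0.84 11.01]
0.95 [0.4847 0.2971] 0.0947 [ 0.36 -0.71 11.42]
```

>>> step_arm --increments '[0.3,0,1.5,0,0,0,1,0,0,1.5,0,0,0,1,0,-0.1,0.8,0,0,0,1,0,-0.3,0.6,0,0,0,1,0,-0.3,0.6,0,0,0,1,0,-0.2,0.5,0,0,0,1,0,0,0,0,0,0,1]'

```text
t: 17.55
position: [0.4822, 0.2981, 0.1571]
tcp_rot: [-0.001, 0.761, 0.649, -0.001]
wrist_force: [-11.2, 0.3, 10.9]
width: 0.0002
grip_force: 5.6
```

The sideways force shows the tip is too far outward on the bar. I back off, recentre and follow the arc.

>>> step_arm --increments '[0,0,-1.5,0,0,0,1,0,0,-1.5,0,0,0,1,0,1.3,0,0,0,0,1,0,0,0,0,0,0,1]'

```text
t: 17.95
position: [0.4982, 0.2961, 0.1865]
tcp_rot: [0.0, 0.761, 0.649, 0.001]
wrist_force: [-0.3, 0.6, -0.9]
width: 0.0003
grip_force: 0.0
```

>>> step_arm --increments '[0,0,1,0,0,0,1,0,0,0.5,0,0,0,1,0,-0.1,0.2,0,0,0,1,0,0,0,0,0,0,1]'

```text
t: 18.35
position: [0.4944, 0.2967, 0.1686]
tcp_rot: [-0.0, 0.76, 0.65, -0.001]
wrist_force: [-4.5, -0.6, 13.0]
width: 0.0007
grip_force: 5.9
```

>>> step_arm --increments '[0,-0.25,0.5,0,0,0,1,0,-0.25,0.5,0,0,0,1,0,-0.2,0.5,0,0,0,1,0,-0.2,0.5,0,0,0,1,0,0,0,0,0,0,1]'

```text
t: 18.85
position: [0.4847, 0.2984, 0.148]
tcp_rot: [-0.001, 0.76, 0.65, -0.002]
wrist_force: [-7.4, 2.6, 11.1]
width: 0.0007
grip_force: 5.7
```

>>> step_arm --increments '[0,-0.15,0.5,0,0,0,1,0,-0.1,0.5,0,0,0,1,0,-0.1,0.5,0,0,0,1,0,0,0.5,0,0,0,1,0,0,0.5,0,0,0,1,0,0,0,0,0,0,1]'

```text
t: 19.45
position: [0.4816, 0.2988, 0.1229]
tcp_rot: [-0.001, 0.76, 0.65, -0.002]
wrist_force: [-6.9, 1.4, 9.1]
width: 0.0001
grip_force: 4.7
```

>>> step_arm --increments '[0,0.3,0.2,0,0,0,1,0,0.2,0.4,0,0,0,1,0,0.1,0.5,0,0,0,1,0,0.1,0.5,0,0,0,1,0,0.1,0.5,0,0,0,1,0,0,0,0,0,0,1]'

```text
t: 20.05
position: [0.49, 0.2976, 0.102]
tcp_rot: [-0.001, 0.76, 0.65, -0.001]
wrist_force: [-3.9, 2.2, 8.3]
width: 0.0005
grip_force: 4.3
```

>>> step_arm --increments '[0,0,0.2,0,0,0,1,0,0,0,0,0,0,1]'

```text
t: 20.25
position: [0.4902, 0.2977, 0.1004]
tcp_rot: [-0.0, 0.76, 0.65, -0.001]
wrist_force: [-3.0, 2.2, 8.3]
width: 0.0004
grip_force: 4.7
```

>>> step_arm --increments '[0,0,0.2,0,0,0,1,0,0,0,0,0,0,1]'

```text
t: 20.45
position: [0.4905, 0.2976, 0.0986]
tcp_rot: [-0.0, 0.76, 0.65, -0.0]
wrist_force: [-3.4, 2.0, 9.6]
width: 0.0007
grip_force: 5.3
```

>>> step_arm --increments '[0,0,0.2,0,0,0,1,0,0,0,0,0,0,1]'

```text
t: 20.65
position: [0.4908, 0.2976, 0.0968]
tcp_rot: [-0.0, 0.76, 0.65, 0.0]
wrist_force: [-1.4, 0.9, 11.5]
width: 0.0006
grip_force: 6.0
```

>>> step_arm --increments '[0,0,0.15,0,0,0,1,0,0,0,0,0,0,1]'

```text
t: 20.85
position: [0.491, 0.2977, 0.0957]
tcp_rot: [0.0, 0.76, 0.65, 0.0]
wrist_force: [-1.6, 0.2, 14.7]
width: 0.0001
grip_force: 7.4
```

>>> step_arm --increments '[0,0,0.15,0,0,0,1,0,0,0,0,0,0,1]'

```text
t: 21.05
position: [0.4913, 0.2976, 0.0944]
tcp_rot: [0.0, 0.76, 0.65, 0.001]
wrist_force: [-0.6, -0.8, 15.3]
width: 0.0005
grip_force: 7.1
```

>>> step_arm --increments '[0,0,0.15,0,0,0,1,0,0,0,0,0,0,1]'

```text
t: 21.25
position: [0.4915, 0.2976, 0.0929]
tcp_rot: [0.0, 0.76, 0.65, 0.001]
wrist_force: [-0.1, -1.2, 14.5]
width: 0.0004
grip_force: 6.7
```

>>> step_arm --increments '[0,0,0.15,0,0,0,1,0,0,0,0,0,0,1]'

```text
t: 21.45
position: [0.4919, 0.2976, 0.0915]
tcp_rot: [0.001, 0.76, 0.65, 0.001]
wrist_force: [2.5, -2.3, 14.5]
width: 0.0008
grip_force: 6.4
```

>>> step_arm --increments '[0,0,0.15,0,0,0,1,0,0,0,0,0,0,1]'

```text
t: 21.65
position: [0.4921, 0.2977, 0.0909]
tcp_rot: [0.001, 0.76, 0.65, 0.002]
wrist_force: [0.1, -2.9, 24.6]
width: 0.0002
grip_force: 11.4
```

>>> step_arm --increments '[0,0,0.15,0,0,0,1,0,0,0,0,0,0,1]'

```text
t: 21.85
position: [0.4922, 0.2977, 0.0905]
tcp_rot: [0.001, 0.76, 0.65, 0.002]
wrist_force: [-3.6, -5.0, 36.8]
width: 0.0008
grip_force: 17.5
```

The stop is felt at z≈0.091, which matches dial 1.00, so the third click lies at z≈0.0987. I ease off the stop to about 0.95 and hold there.

>>> step_arm --increments '[0,0,-0.5,0,0,0,1,0,0,0,0,0,0,1,0,0,0,0,0,0,1]'

```text
t: 22.15
position: [0.4914, 0.2976, 0.0935]
tcp_rot: [0.0, 0.76, 0.65, 0.001]
wrist_force: [1.4, -1.0, 13.8]
width: 0.0005
grip_force: 6.1
```

```bash
python3 - <<'E'
import pickle
from workcell import ctrl
from h import *
o=ctrl.get_obs();print(o['t'],o['position'],o['wrist_force'])
d=pickle.load(open('cams.pkl','rb'));b=d['top']['color'];t=ctrl.camera('top');s=ctrl.camera('scene')
cv2.imwrite('pics/topend.png',t['color'])
v=t['color'].max(2)<85;v[:125]=0;v[290:]=0;v[:,:270]=0;v[:,430:]=0
for ce,st in blobs(v,100): print(ce,st,plane(t,ce,.125)[0].round(4))
# changed areas
df=cv2.absdiff(cv2.GaussianBlur(b,(5,5),0),cv2.GaussianBlur(t['color'],(5,5),0)).max(2)>30
print('top diff',[(x[0].tolist(),x[1][4]) for x in blobs(df,25)])
df=cv2.absdiff(cv2.GaussianBlur(d['scene']['color'],(5,5),0),cv2.GaussianBlur(s['color'],(5,5),0)).max(2)>30
print('scene diff',[(x[0].tolist(),x[1].tolist()) for x in blobs(df,25)])
E
```

```text
22.15 [0.49142658 0.29761881 0.09349459] [ 1.36365562 -1.00859994 13.84212035]
[376.2 183.8] [341 176  71  16 149] [ 0.5999 -0.1309  0.125 ]
[351.1 192.5] [345 185  14  17 191] [ 0.5752 -0.0604  0.125 ]
[376.4 197.5] [369 190  16  17 202] [ 0.5612 -0.1308  0.125 ]
[401.6 202.5] [394 195  16  16 208] [ 0.5471 -0.201   0.125 ]
[294.9 211.3] [285 199  20  25 261] [0.5226 0.0955 0.125 ]
[346.3 217.5] [340 210  14  16 176] [ 0.5054 -0.0464  0.125 ]
[372.1 222.5] [365 215  15  16 192] [ 0.4915 -0.1176  0.125 ]
[397.3 226.5] [389 219  17  15 192] [ 0.4803 -0.1873  0.125 ]
top diff [([296.3, 176.4], np.int32(323)), ([174.0, 323.1], np.int32(23514)), ([370.3, 223.7], np.int32(240)), ([393.9, 227.9], np.int32(246)), ([304.0, 236.4], np.int32(245)), ([458.1, 360.6], np.int32(20847)), ([624.1, 345.2], np.int32(28)), ([610.2, 351.3], np.int32(35)), ([336.8, 361.4], np.int32(94)), ([318.7, 392.8], np.int32(114))]
scene diff [([286.1, 9.1], [261, 0, 46, 29, 451]), ([438.0, 101.2], [345, 0, 182, 259, 18450]), ([580.2, 7.7], [538, 0, 68, 24, 844]), ([552.9, 41.1], [517, 15, 76, 56, 2672]), ([423.8, 77.6], [420, 66, 9, 26, 67]), ([512.6, 81.2], [507, 76, 12, 11, 99]), ([535.3, 92.8], [530, 88, 12, 11, 95]), ([307.4, 156.4], [294, 136, 28, 44, 607]), ([366.0, 194.9], [358, 178, 18, 38, 486]), ([332.9, 235.2], [325, 218, 18, 38, 527]), ([397.5, 256.7], [393, 252, 10, 11, 64])]
```

All six microphones are upright in the carton, nothing else has moved, and the bar is held past the third click, so I'm handing in.

```bash
python3 -c "
from workcell import ctrl
print(ctrl.get_obs()['position'],ctrl.finish_job())"
```

```text
the job is handed in; nothing more can be done
[0.49145001 0.2976052  0.09339479] None
```

I handed the job in at 22 s with both microphones standing upright in the empty cells and the press bar held down past the third click, at an estimated dial angle of 0.95; the verdict was not shown.

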